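# Gather the loose thumb nuts in the tote's pouring corner

### The job

Put the stray thumb nut that lies on the bench into the black parts tote with the others. Then take hold of the tote and tilt it until all five nuts have slid together into its cut-off pouring corner, and finish while still holding it steady at that tilt: do not set it back or let go (the low corner may stay on the bench). Leave the instruments around it where they stand.

Things in the scene. Friction and masses are not known exactly. Their poses are not given: they have to be found in the camera images.
- tote: Open black plastic parts tote, about 0.35 kg, loose, flat on the bench. Origin: centre of its underside; z up, x along its long side. Inside 180 (x) by 124 mm (y), floor 4 mm, walls 3 mm, 55 mm high. A rim runs round the top: 12 mm wide outward from the wall's inner face, 12 mm deep (43 to 55 mm up), 204 by 148 mm over all. The corner at -x, -y is cut off at 45 degrees: see tote_corner.
- tote_corner (a point): On the tote's inner floor, middle of the inner face of the cut-off pouring corner: 72 mm to -x, 44 mm to -y of the tote's origin. The cut takes 36 mm off either inner side; its wall, 3 mm thick, is only 36 mm high and has no rim. The nuts begin to slide at 8 to 11 degrees of tilt; about 19, straight towards this corner, brings them along the walls into it, 25 to 30 does so briskly.
- nut1: Stainless knurled thumb nut, about 30 g, lying loose in the tote, flange down, at first at least 75 mm from tote_corner: flange 24 mm across and 8 mm thick, collar 15 mm across above it, 14 mm high over all. Origin: centre of its underside; z up through the collar.
- nut2: Stainless knurled thumb nut, about 30 g, lying loose in the tote, flange down, at first at least 75 mm from tote_corner: flange 24 mm across and 8 mm thick, collar 15 mm across above it, 14 mm high over all. Origin: centre of its underside; z up through the collar.
- nut3: Stainless knurled thumb nut, about 30 g, lying loose in the tote, flange down, at first at least 75 mm from tote_corner: flange 24 mm across and 8 mm thick, collar 15 mm across above it, 14 mm high over all. Origin: centre of its underside; z up through the collar.
- nut4: Stainless knurled thumb nut, about 30 g, lying loose in the tote, flange down, at first at least 75 mm from tote_corner: flange 24 mm across and 8 mm thick, collar 15 mm across above it, 14 mm high over all. Origin: centre of its underside; z up through the collar.
- stray_nut: The same kind of thumb nut (flange 24 mm across and 8 mm thick below, collar 15 mm across, 14 mm high over all, about 30 g), lying flange down on the open bench beside the tote. Origin: centre of its underside.
- positioner: Bystander: metal probe positioner with micrometer knobs, about 130 by 80 mm and 85 mm high, 0.85 kg, standing on the bench on the other side of the stray nut. Origin: centre of its underside.
- objective: Bystander: steel microscope objective standing upright, 34 mm across, 69 mm high, 0.25 kg. Origin: centre of its underside.
- lamp_control: Bystander: flat black lamp control box with a knob, 60 by 100 mm, 48 mm high, 0.5 kg. Origin: centre of its underside.

How it is judged:
On the way:
1. the stray nut is let go in the tote (x of stray_nut in the frame of tote between -0.09 and 0.09 m and y of stray_nut in the frame of tote between -0.062 and 0.062 m and z of stray_nut in the frame of tote between 0 and 0.035 m and contact force between the fingers and stray_nut below 0.1 N), for 0.2 s.
At the end, for the whole second after the job is handed in: The gripper holds the tote (at least 1 N of contact) still, tilted between 11 and 52 degrees, leaning on none of the instruments; all five nuts lie still inside it, each one's origin within 80 mm of the middle of the cut-off corner (angle between tote's own z axis and vertical between 0.2 and 0.9 rad and angular speed of tote below 0.15 rad/s and linear speed of tote below 0.03 m/s and contact force between the fingers and tote above 1 N and contact force between tote and positioner below 0.3 N and contact force between tote and objective below 0.3 N and contact force between tote and lamp_control below 0.3 N and distance between each of nut1, nut2, nut3, nut4, stray_nut and tote_corner below 0.08 m and distance between each of nut1, nut2, nut3, nut4, stray_nut and tote below 0.092 m and y of each of nut1, nut2, nut3, nut4, stray_nut in the frame of tote above -0.064 m and z of each of nut1, nut2, nut3, nut4, stray_nut in the frame of tote above 0 m and linear speed of each of nut1, nut2, nut3, nut4, stray_nut below 0.05 m/s); the arm keeps its last pose, push and grip.
It fails at once if the probe positioner is shoved (more than 20 mm) (distance of positioner from where it was at the start of the episode above 0.02 m).
It fails at once if the objective is shoved (more than 20 mm) (distance of objective from where it was at the start of the episode above 0.02 m).
It fails at once if the lamp control is shoved (more than 20 mm) (distance of lamp_control from where it was at the start of the episode above 0.02 m).
It also fails if it takes over 51 s, if anything falls off the work surface, if the arm or the gripper's body presses on something with over 40 N, if the wrist force passes 120 N, or if a joint passes its speed limit or range.

### The arm

A 6-joint arm with a two-finger parallel gripper is mounted at the origin on the work surface. World frame = base frame: x ahead of the robot, y to its left, z up, the work surface at z = 0. Lengths are in m, angles in rad, forces in N, time in s.
With the tool pointing down it reaches from about 0.3 to 0.825 m from the base axis. Payload 5.4 kg.
Tool frame: the origin (TCP) lies on the centre line of the jaws, within the pads' length; the fingertips stand 22 mm ahead of it and the grasp point (between the pads) lies 3 mm ahead of it; z points along the fingers, y is the line along which they close (so a half turn about z gives the same grasp; the last joint's range is limited). The gripper opens to 92 mm and grips with 3 to 60 N. Pads are 20 mm wide; open, the fingers measure 128 mm over their backs; the gripper's body (75 mm by 189 mm) begins 69 mm behind the grasp point.
Start: joints at [0.916, 0.158, 1.597, -0, 1.386, -0.21], TCP at [0.247, 0.519, 0.237] pointing down, gripper open.
Joint ranges: [-2.91, 2.91], [-0.94, 2.29], [0.18, 2.7], [-1.29, 4.43], [0.17, 2.64], [-3, 3]. Speed limits (rad/s): [2.57, 2.57, 3.14, 3.14, 3.14, 3.14].

### API

Orientations are given as a rotation vector (axis times angle).
In Python, from workcell import * gives the robot as it stands. Calls block until the motion is done:
- goto(position, orientation): joint-space move of the TCP to a pose.
- line_to(position, rot=None, max_speed=0.15): straight line of the TCP; rot=None keeps the orientation; max_speed is the mean speed in m/s.
- set_joints(angles): joint-space move.
- set_gripper(opening, newtons=None): opening from 0.0 (shut) to 1.0 (fully open); newtons is the grip in N (None keeps the last); returns when the fingers have stopped.
- hold(seconds).
- inverse_kinematics(position, orientation): joint angles nearest the present ones, or None.
- read_camera(name): name is "scene" or "top" or "wrist"; returns a dict with "pixels" (384x512x3 uint8, blue, green, red), "fx", "fy", "cx", "cy" (pixels), "R" (3x3) and "t" (3): a world point X has camera coordinates R X + t. Camera axes: x right, y down, z forward; pixel columns grow to the right and rows downward; lengths in m; the calibration is good to about 2 mm. A picture is of the moment at which its call begins. There is no depth.
A pose or a line that the arm cannot do raises MotionError and nothing moves.
- job_done(): hands the job in; it is judged then, once.
Trained networks look in a picture, given as the dict that the camera call returned (one of the last four; its "shot" number tells which), for a name from the list of things; names that differ only in an ending like _2 or _b are one class to them, and where a whole thing is asked for, a point or a joint stands for the part that bears it (a point fixed in the world has none). Each returns a list of dicts, best first, with "p" (0 to 1); they miss things now and then, are a little off and sometimes report something else, mostly with a low value. They report only what shows in the picture. A call takes as long as a camera call.
- cut_out(query, picture): "region" (384x512 bool, what is visible of it).
- place_of(query, picture): "location" ([x, y, z] in m, in the coordinates of the camera as it stood for that picture, good to about 4 mm: a listed point, or the origin of a listed thing).
Readings, each from a call of its own:
- current_clock(): time.
- current_joints(): joint angles.
- current_joint_vel(): joint speeds.
- current_effort(): joint torques, N m.
- current_ee_pos(): TCP position.
- current_tool_rot(): TCP orientation.
- current_contact_force(): force on the tool from outside, world axes, zero at the start.
- current_ft_torque(): the same for the moment, N m.
- current_opening(): opening from 0.0 (shut) to 1.0 (fully open).
- current_grip_force(): force on a finger pad.
Only numpy, scipy, OpenCV 4.12 (cv2) and the standard library are available. Lean on these libraries where they do the work, as an engineer would, in place of code of your own. Each camera call takes 0.05 s, during which the arm holds its last target. There are 200 camera calls.

## Working session

There is one attempt and no reset: what is moved stays moved. The work goes in short steps, each a Python script; the robot and the scene stay as the last script left them, time stands still between calls to the robot, and variables do not carry over. Pictures are saved under pics/ and viewed, at most 10 in all, crops included, and the job is handed in when it is done.

```bash
mkdir -p pics
cat > h.py <<'E'
from workcell import *
import numpy as np, cv2
from scipy.spatial.transform import Rotation as Ro
def ray(c,u,v,z):
    R=np.array(c["R"]);t=np.array(c["t"]);d=R.T@np.array([(u-c["cx"])/c["fx"],(v-c["cy"])/c["fy"],1]);o=-R.T@t
    return o+d*(z-o[2])/d[2]
def w(c,p): return np.array(c["R"]).T@(np.array(p)-np.array(c["t"]))
def proj(c,X):
    q=np.array(c["R"])@np.array(X)+np.array(c["t"]); return q[0]/q[2]*c["fx"]+c["cx"],q[1]/q[2]*c["fy"]+c["cy"]
E
python3 - <<'E'
from h import *
np.set_printoptions(precision=4,suppress=True)
for n in ["top","scene"]:
    c=read_camera(n); cv2.imwrite(f"pics/{n}1.png",c["pixels"])
    print(n,-np.array(c["R"]).T@np.array(c["t"]))
    for q in ["tote","tote_corner","stray_nut","nut1","positioner","objective","lamp_control"]:
        print(q,[(round(d["p"],2),w(c,d["location"])) for d in place_of(q,c)][:6])
print(current_clock(),current_tool_rot())
E
```

```text
top [0.531  0.0007 0.9284]
tote [(0.84, array([ 0.4887, -0.2046, -0.0013]))]
tote_corner [(0.87, array([ 0.4139, -0.2479,  0.0024]))]
stray_nut [(0.4, array([0.5727, 0.0071, 0.0001]))]
nut1 [(0.64, array([ 0.5586, -0.1687,  0.0034])), (0.55, array([ 0.549 , -0.2385,  0.0014])), (0.45, array([ 0.5129, -0.2354,  0.0044])), (0.43, array([ 0.5034, -0.1692,  0.0064]))]
positioner [(0.82, array([ 0.5051,  0.2131, -0.0011]))]
objective [(0.74, array([ 0.7433, -0.0108,  0.0036]))]
lamp_control [(0.57, array([ 0.7706, -0.193 , -0.0016]))]
scene [ 1.03   -0.4828  0.5833]
tote [(0.79, array([ 0.4853, -0.2053,  0.0027]))]
tote_corner [(0.75, array([ 0.408 , -0.2481,  0.0034]))]
stray_nut [(0.46, array([0.5738, 0.0055, 0.0009]))]
nut1 [(0.63, array([ 0.5044, -0.1713,  0.007 ])), (0.52, array([ 0.5141, -0.2336,  0.0056]))]
positioner [(0.61, array([0.5055, 0.2146, 0.0006]))]
objective [(0.94, array([ 0.748 , -0.01  ,  0.0015]))]
lamp_control [(0.83, array([ 0.7701, -0.1903,  0.0021]))]
0.8 [0.693  3.0642 0.0001]
```

View pics/top1.png

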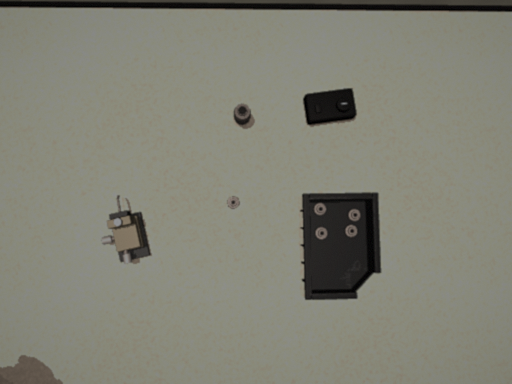

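View pics/scene1.png

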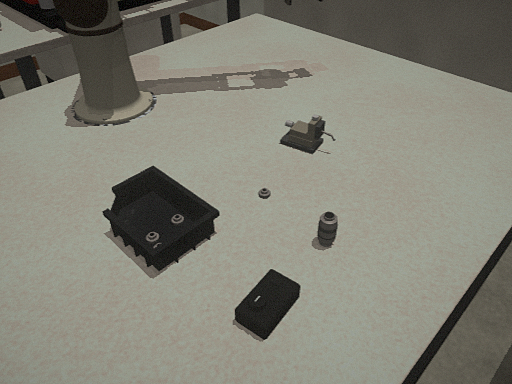

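The top view shows the stray nut at about (233,202), the tote at about (340,245) with its cut corner at bottom right, and four nuts at its far end. The lamp control is at (330,106), the objective at (242,114) and the positioner at (127,235). The scene view agrees, and all the positions lie near z≈0 and are consistent. Next I get the tote's yaw, check IK, and pick up the nut.

```bash
cat >> h.py <<'E'
def plan(T,yaw,side,tilts,along,lift=0.002):
    """tool poses (grasp point on rim) for each tilt; T = tote origin (x,y)"""
    Rz=Ro.from_euler('z',yaw); O=np.array([T[0],T[1],0])
    pl,ang=((0.096,along),-np.pi/2) if side=='x' else ((along,0.068),0)
    g=O+Rz.apply([*pl,0.050])
    out=[]
    piv=O+Rz.apply([-0.0741,-0.0461,0]); ax=Rz.apply(np.array([1,-1,0])/2**.5)  # raises +x+y
    ax=-ax if np.cross(ax,[1,1,0])[2]<0 else ax
    for th in tilts:
        Rt=Ro.from_rotvec(ax*-th) if Ro.from_rotvec(ax*th).apply(g-piv)[2]<g[2] else Ro.from_rotvec(ax*th)
        R=Rt*Rz*Ro.from_euler('z',ang)*Ro.from_rotvec([0,np.pi,0])
        p=piv+Rt.apply(g-piv)+[0,0,lift*(th>0)]-R.apply([0,0,0.003])
        out.append((p,R.as_rotvec()))
    return out
E
python3 - <<'E'
from h import *
np.set_printoptions(precision=3,suppress=True)
c=read_camera("top"); m=cut_out("tote",c)[0]["region"]
ys,xs=np.nonzero(m); P=np.array([ray(c,x,y,0.055)[:2] for x,y in zip(xs,ys)],np.float32)
print("rect",cv2.minAreaRect(P))
T=(0.487,-0.205);yaw=np.radians(-1.4)
for s,a in (('x',.04),('y',.065)):
    for p,r in plan(T,yaw,s,np.radians([0.,15,30]),a):
        for k in (0,1):
            rr=(Ro.from_rotvec(r)*Ro.from_euler('z',np.pi*k)).as_rotvec()
            print(s,k,p,rr,inverse_kinematics(p,rr))
n=[0.573,0.0065]
r=[0,np.pi,0]
print(inverse_kinematics([*n,0.024],r),inverse_kinematics([*n,0.024],[np.pi,0,0]))
set_gripper(0.7)
goto([*n,0.09],r); print(current_ee_pos(),current_clock())
c=read_camera("wrist"); cv2.imwrite("pics/w1.png",c["pixels"])
print([(d["p"],w(c,d["location"])) for d in place_of("stray_nut",c)])
E
```

```text
rect ((0.48594507575035095, -0.20129379630088806), (0.20351676642894745, 0.15216299891471863), 0.5466821789741516)
x 0 [ 0.584 -0.167  0.053] [ 2.248  2.194 -0.   ] [-0.478  0.442  1.636 -0.     1.064 -0.453]
x 1 [ 0.584 -0.167  0.053] [ 2.194 -2.248  0.   ] [-0.478  0.442  1.636 -0.     1.064  2.688]
x 0 [ 0.57  -0.181  0.1  ] [2.227 2.173 0.41 ] [-0.643  0.29   1.751  0.294  1.075 -0.756]
x 1 [ 0.57  -0.181  0.1  ] [-2.011  2.061 -0.005] [-0.643  0.29   1.751  0.294  1.075  2.386]
x 0 [ 0.547 -0.202  0.138] [2.167 2.115 0.811] [-0.835  0.208  1.832  0.571  1.181 -1.054]
x 1 [ 0.547 -0.202  0.138] [-1.828  1.874 -0.009] [-0.835  0.208  1.832  0.571  1.181  2.088]
y 0 [ 0.554 -0.139  0.053] [-0.038 -3.141  0.   ] [-0.457  0.36   1.746  0.     1.035 -2.003]
y 1 [ 0.554 -0.139  0.053] [ 3.141 -0.038 -0.   ] [-0.457  0.36   1.746  0.     1.035  1.138]
y 0 [ 0.539 -0.152  0.1  ] [0.036 2.942 0.271] [-0.633  0.198  1.864  0.298  1.052 -2.324]
y 1 [ 0.539 -0.152  0.1  ] [-2.946  0.036 -0.278] [-0.633  0.198  1.864  0.298  1.052  0.817]
y 0 [ 0.517 -0.173  0.137] [0.033 2.722 0.509] [-0.841  0.108  1.947  0.574  1.17  -2.639]
y 1 [ 0.517 -0.173  0.137] [-2.728  0.033 -0.523] [-0.841  0.108  1.947  0.574  1.17   0.502]
[-0.199  0.413  1.745 -0.     0.984 -1.77 ] [-0.199  0.413  1.745 -0.     0.984  1.371]
[0.573 0.007 0.09 ] 3.7083
[(0.82, array([0.576, 0.007, 0.001]))]
```

View pics/w1.png

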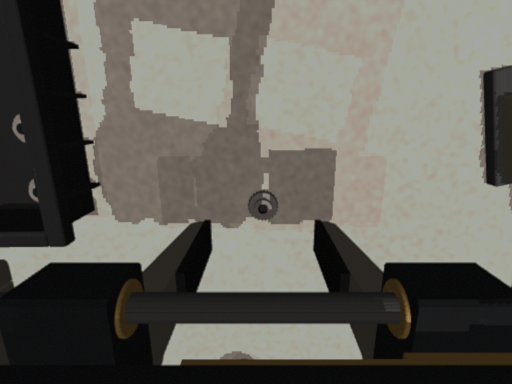

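The wrist view shows the nut at (263,205), centred between the fingers. I grasp it and place it in the tote.

Run:
```python
from h import *
np.set_printoptions(precision=4,suppress=True)
line_to([0.5745,0.0068,0.0245],max_speed=0.08)
set_gripper(0.0,15)
print("grip",current_opening(),current_grip_force())
line_to([0.5745,0.0068,0.14])
line_to([0.457,-0.204,0.14],rot=[0,np.pi,0],max_speed=0.2)
print("held",current_opening(),current_grip_force())
line_to([0.457,-0.204,0.030],max_speed=0.1)
print(current_contact_force())
set_gripper(0.42); hold(0.3)
line_to([0.457,-0.204,0.13])
set_gripper(0.42)
p,r=plan((0.487,-0.204),np.radians(-1),'x',[0.],0.035)[0]
goto([p[0]-0.06,p[1],0.24],r); 
c=read_camera("wrist"); cv2.imwrite("pics/w2.png",c["pixels"])
for q in ("tote","tote_corner","stray_nut"): print(q,[(round(d["p"],2),w(c,d["location"])) for d in place_of(q,c)])
c=read_camera("top"); cv2.imwrite("pics/t2.png",cv2.resize(c["pixels"][150:330,250:420],None,fx=3,fy=3))
for q in ("tote","tote_corner","stray_nut"): print(q,[(round(d["p"],2),w(c,d["location"])) for d in place_of(q,c)])
print(current_clock())
```

```text
grip 0.23844411223013573 15.000047385692596
held 0.24583001233928706 15.000026822090149
[-0.4973  0.6957 -0.358 ]
tote [(0.95, array([ 0.4867, -0.2069, -0.0017]))]
tote_corner [(0.56, array([ 0.4141, -0.2485,  0.0016])), (0.38, array([ 0.7701, -0.1943, -0.0025]))]
stray_nut [(0.72, array([ 0.4604, -0.2059,  0.003 ]))]
tote [(0.77, array([ 0.4871, -0.2048,  0.002 ]))]
tote_corner [(0.56, array([ 0.4102, -0.247 ,  0.0015]))]
stray_nut [(0.55, array([ 0.4561, -0.2053,  0.0034])), (0.2, array([ 0.7696, -0.1936,  0.0006]))]
12.7
```

View pics/w2.png

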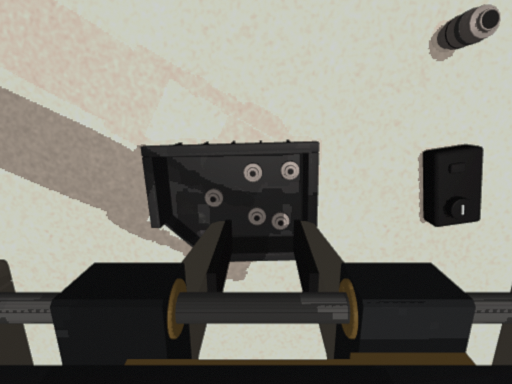

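All five nuts are in the tote. The +x outer rim edge runs from (318,143) to (316,225), and the +y edge from (143,147) to (318,143). I convert these at rim height.

Run:
```python
from h import *
np.set_printoptions(precision=4,suppress=True)
c=read_camera("wrist")
for u,v in ((318,143),(316.5,225),(143,147),(303,154),(302,210)): print(u,v,ray(c,u,v,0.055))
cv2.imwrite("pics/w3.png",cv2.resize(c["pixels"][125:275,130:330],None,fx=4,fy=4,interpolation=cv2.INTER_CUBIC))
```

```text
318 143 [ 0.5883 -0.13    0.055 ]
316.5 225 [ 0.5896 -0.2288  0.055 ]
143 147 [ 0.3904 -0.131   0.055 ]
303 154 [ 0.5716 -0.1421  0.055 ]
302 210 [ 0.5717 -0.2092  0.055 ]
```

View pics/w3.png

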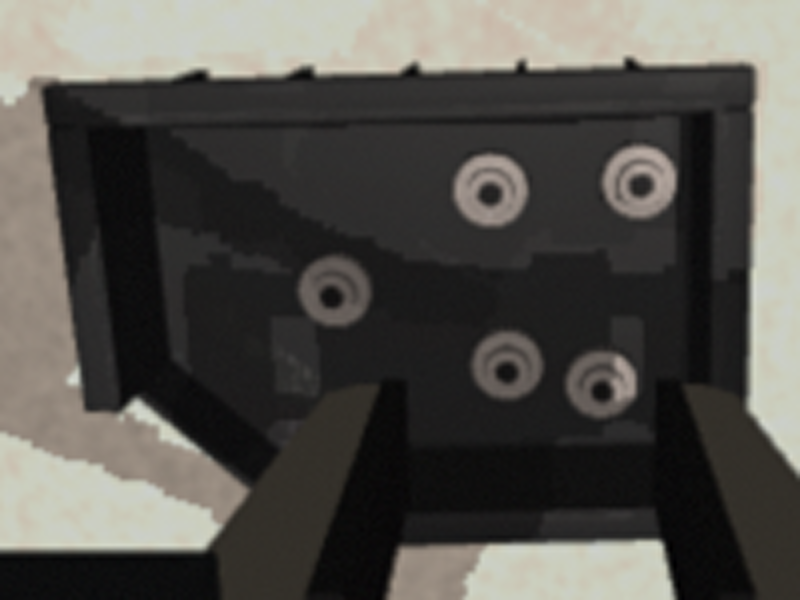

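Run:
```python
from h import *
np.set_printoptions(precision=3,suppress=True)
W=plan((0.487,-0.204),np.radians(.5),'x',np.radians([0.,4,8,12,16,20,24,28]),0.038)
for p,r in W: assert inverse_kinematics(p,r) is not None
p,r=W[0]
line_to(p+[0,0,0.08],rot=r); line_to(p,max_speed=0.08)
print(current_contact_force())
set_gripper(0.0,45); print("grip",current_opening()*92,current_grip_force(),current_contact_force())
for p,r in W[1:4]:
    line_to(p,rot=r,max_speed=0.05); print(current_contact_force(),current_ft_torque(),current_opening()*92)
c=read_camera("scene"); cv2.imwrite("pics/s2.png",c["pixels"]); print(current_clock())
```

```text
[ 1.077 -0.111 -0.219]
grip 11.900045432645404 45.000254809856415 [-0.751 -0.094  2.072]
[ 0.164 -0.371 -4.059] [-0.125 -0.092  0.046] 11.553699187185362
[ 0.366  0.597 -5.376] [-0.172 -0.048  0.04 ] 11.436818663161269
[-0.285 -0.414 -5.271] [-0.195 -0.013 -0.007] 11.73733811323142
16.7
```

View pics/s2.png

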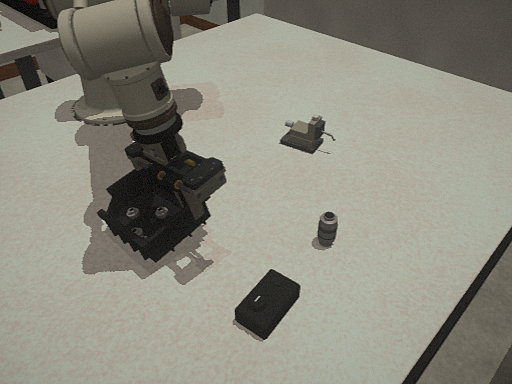

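The tote is held firmly at (160,205) and is rising at the +x+y corner, clear of the instruments. I continue the tilt, letting the low corner settle onto the bench.

Run:
```python
from h import *
np.set_printoptions(precision=3,suppress=True)
W=plan((0.487,-0.204),np.radians(.5),'x',np.radians([16.,20,24,28]),0.038,lift=0.0005)
for p,r in W:
    line_to(p,rot=r,max_speed=0.05); print(current_contact_force(),current_ft_torque(),current_opening()*92)
hold(1.5)
print(current_contact_force())
cs=[read_camera(n) for n in ("wrist","top","scene")]
cv2.imwrite("pics/end.png",np.vstack([cs[0]["pixels"][:300],cv2.resize(cs[1]["pixels"][150:325,256:512],(512,300))]))
for c in cs:
    try:
        for q in ("tote_corner","tote","nut1","stray_nut"): print(q,[(round(d["p"],2),w(c,d["location"])) for d in place_of(q,c)])
    except Exception as e: print(e)
print(current_clock())
```

```text
[ 0.371 -0.147 -2.698] [-0.231  0.131  0.053] 11.574539311263509
[ 0.162  0.44  -2.185] [-0.306  0.206  0.017] 11.589592440055908
[-0.21   0.645 -2.898] [-0.307  0.274  0.041] 11.711662280769364
[-0.171 -0.08  -2.715] [-0.384  0.338 -0.018] 11.341073123871952
[-1.435  0.652 -3.529]
tote_corner [(0.64, array([ 0.413, -0.25 ,  0.002]))]
tote [(0.92, array([ 0.479, -0.212,  0.037]))]
nut1 [(0.79, array([ 0.432, -0.25 ,  0.011])), (0.64, array([ 0.453, -0.258,  0.016])), (0.2, array([ 0.414, -0.247, -0.002]))]
stray_nut [(0.59, array([ 0.414, -0.236,  0.011]))]
tote_corner [(0.87, array([ 0.415, -0.248,  0.005]))]
tote [(0.95, array([ 0.481, -0.208,  0.039]))]
nut1 [(0.61, array([ 0.447, -0.257,  0.016])), (0.56, array([ 0.469, -0.257,  0.022]))]
stray_nut [(0.44, array([ 0.411, -0.234,  0.012]))]
tote_corner [(0.82, array([ 0.406, -0.25 ,  0.005])), (0.42, array([ 0.422, -0.249,  0.014]))]
tote [(0.76, array([ 0.476, -0.212,  0.045])), (0.49, array([ 0.77 , -0.189,  0.004]))]
nut1 [(0.61, array([ 0.424, -0.251,  0.016])), (0.57, array([ 0.469, -0.256,  0.023])), (0.42, array([ 0.493, -0.261,  0.035])), (0.38, array([ 0.451, -0.261,  0.014]))]
stray_nut [(0.51, array([ 0.413, -0.236,  0.009]))]
20.5583
```

View pics/end.png

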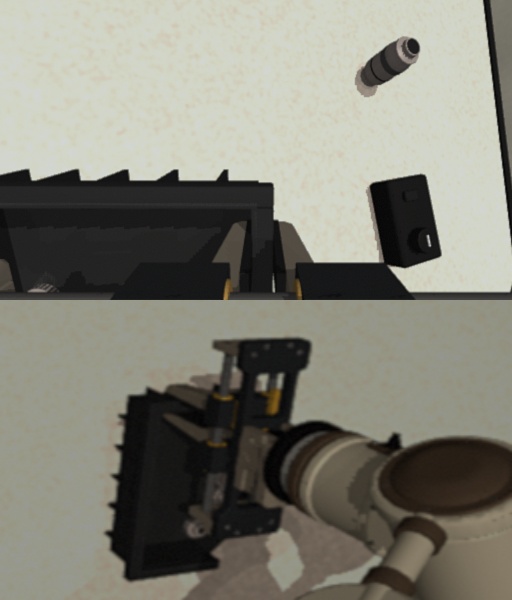

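The tote is tilted and held. The nuts have lined up along the -y wall, and the last one, at about (0.493,-0.261), is roughly 87 mm from the corner, which is too far. I swing the tilt direction towards -x to bunch them up.

```bash
cat >> h.py <<'E'
def pose(tilt,phi,T=(0.487,-0.204),yaw=np.radians(.5),along=.038,lift=.0005):
    Rz=Ro.from_euler('z',yaw); O=np.array([*T,0]); g=O+Rz.apply([0.096,along,0.05]); piv=O+Rz.apply([-.0741,-.0461,0])
    d=np.array([-np.cos(phi),-np.sin(phi),0]); Rt=Ro.from_rotvec(Rz.apply(np.cross([0,0,1],d))*tilt)
    v=[O+Rz.apply(q) for q in ([-.093,-.0272,0],[-.0552,-.065,0])]
    dz=-min((piv+Rt.apply(q-piv))[2] for q in v)+lift
    R=Rt*Rz*Ro.from_euler('z',-np.pi/2)*Ro.from_rotvec([0,np.pi,0])
    return piv+Rt.apply(g-piv)+[0,0,dz]-R.apply([0,0,.003]), R.as_rotvec()
def look():
    for n in ("wrist","top","scene"):
        c=read_camera(n); f=lambda q:[(round(d["p"],2),w(c,d["location"])) for d in place_of(q,c)]
        k=f("tote_corner")[:1]
        if not k: continue
        k=k[0][1]; print(n,"corner",k)
        for q in ("nut1","stray_nut"):
            for pp,x in f(q): print("  ",q,pp,x,"d=%.3f"%np.linalg.norm(x-k))
    return c
E
python3 - <<'E'
from h import *
np.set_printoptions(precision=3,suppress=True)
r0=plan((0.487,-0.204),np.radians(.5),'x',[np.radians(28)],0.038,lift=.0005)[0]
print(r0,pose(np.radians(28),np.radians(45)))
W=[pose(np.radians(28),np.radians(f)) for f in (38,31,24,17,10)]
for p,r in W: assert inverse_kinematics(p,r) is not None
assert np.linalg.norm(r0[0]-pose(np.radians(28),np.pi/4)[0])<.002
for p,r in W:
    line_to(p,rot=r,max_speed=0.04); print(current_contact_force(),current_opening()*92)
hold(0.8); look(); print(current_clock())
E
```

```text
(array([ 0.55 , -0.198,  0.132]), array([-2.145, -2.163, -0.76 ])) (array([ 0.55 , -0.198,  0.132]), array([-2.145, -2.163, -0.76 ]))
[-0.879  0.672 -3.097] 11.83524541861354
[-0.409  0.583 -3.339] 11.593204085992125
[-0.362 -0.153 -2.473] 11.64599575447182
[-0.205  0.825 -2.87 ] 11.471593263255452
[-0.173 -0.365 -4.008] 11.499019723363828
wrist corner [ 0.413 -0.248  0.01 ]
   nut1 0.84 [ 0.437 -0.253  0.021] d=0.026
   nut1 0.82 [ 0.41  -0.215  0.013] d=0.033
   nut1 0.53 [ 0.458 -0.252  0.032] d=0.051
   nut1 0.35 [ 0.417 -0.236  0.012] d=0.013
   stray_nut 0.84 [ 0.409 -0.196  0.009] d=0.052
scene corner [ 0.409 -0.247  0.012]
   nut1 0.56 [ 0.403 -0.217  0.018] d=0.031
   stray_nut 0.36 [ 0.407 -0.198  0.009] d=0.049
23.3833
```

The nuts are now bunched, with all five within about 52 mm of the corner. I confirm they are at rest, then hand in.

Run:
```python
from h import *
np.set_printoptions(precision=3,suppress=True)
hold(1.0); look(); print(current_contact_force(),current_grip_force(),np.abs(current_joint_vel()).max())
c=read_camera("wrist"); cv2.imwrite("pics/f.png",c["pixels"])
c=read_camera("scene"); cv2.imwrite("pics/fs.png",cv2.resize(c["pixels"][130:300,60:260],None,fx=3,fy=3))
```

```text
wrist corner [ 0.415 -0.248  0.008]
   nut1 0.95 [ 0.433 -0.249  0.02 ] d=0.022
   nut1 0.88 [ 0.41  -0.218  0.011] d=0.030
   nut1 0.86 [ 0.456 -0.251  0.029] d=0.046
   nut1 0.69 [ 0.772 -0.189 -0.004] d=0.362
   stray_nut 0.85 [ 0.41  -0.193  0.011] d=0.055
   stray_nut 0.29 [ 0.772 -0.189 -0.002] d=0.362
scene corner [ 0.412 -0.247  0.011]
   nut1 0.47 [ 0.404 -0.212  0.018] d=0.036
   nut1 0.38 [ 0.771 -0.187  0.004] d=0.365
   stray_nut 0.6 [0.508 0.214 0.005] d=0.471
   stray_nut 0.44 [ 0.404 -0.198  0.012] d=0.050
[ 1.116 -0.51  -2.446] 45.00344395637512 0.0013477152208724087
```

View pics/f.png

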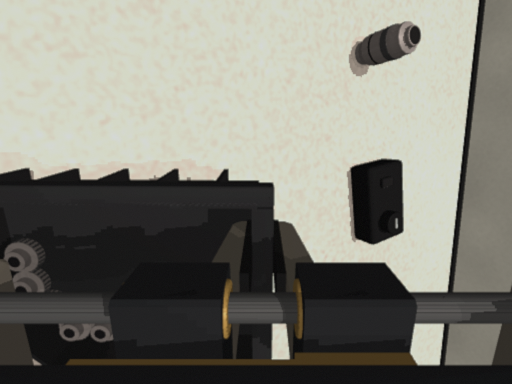

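View pics/fs.png

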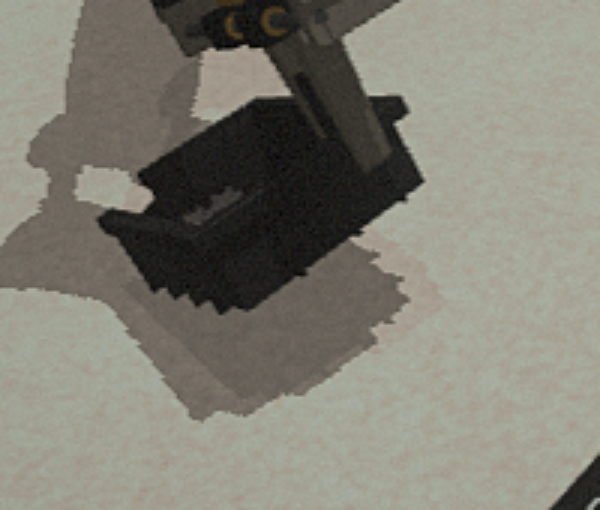

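The last wrist view shows four nuts, at (22,255), (30,285), (72,330) and (100,333). The gripper rod hides the middle of the row around (50,308). Each nut moved on by about 37 mm, which puts the fifth there, where an earlier picture detected it at (0.417,-0.236). All five lie within about 55 mm of the corner, the tote is steady, and nothing touches the instruments.

```bash
python3 -c "
from workcell import *
print(job_done())"
```

```text
the job is handed in; nothing more can be done
None
```

I put the stray nut in the tote and handed in with the gripper still holding the tote at about 28° tilt. Four nuts were visible within about 55 mm of the pouring corner; the fifth was hidden by the gripper in the last pictures and I inferred it was in the row between them. The instruments weren't touched, and no verdict came back.

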